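# Lock the travel grinder into its dock

## Task

Take the red pepper grinder out of its wooden ring stand, put its T-shaped foot down through the slot in the dock's steel plate, push it gently down against the spring and turn it a quarter turn (either way), then let it rise and let go, so that it stays locked upright in the dock. The plate is not mounted exactly in the middle of its frame, so feel for the slot and never press or wrench the grinder hard against the dock (stay under 30 N, also at first touch). Leave the shakers, dish and funnel where they are.

Things in the scene. Friction and masses are not known exactly. Their poses are not given: they have to be found in the camera images.
- grinder: Red plastic pepper grinder, 100 mm tall, 0.18 to 0.26 kg. Origin: centre of the underside of its hard black plastic T-foot, z up. T-bar 34 mm along x, 10 mm along y, 8 mm high, square edges; above it a round neck 9 mm thick, a collar 48 mm across from z = 21 to 31 mm, a waist 32 mm across (z 40 to 60 mm) and a flat-sided cap. A half turn about z makes no difference.
- grinder_cap (a point): Middle of the grinder's cap, 82 mm above the T-foot's underside, axes as the grinder. The cap is a rounded block, z 65 to 100 mm of the grinder, 44 mm along x and 36 mm along y: grip it across its flats (36 mm, along y). The T-bar runs along the cap's longer side (x).
- stand: Dark wooden ring fixed on the ledge, 60 mm outside, 39 mm inside, 23 mm high; origin at the centre of its underside. At the start the grinder hangs in it by its collar, foot inside, turned up to 0.6 rad either way; lifted straight up by 35 mm it is clear. The ledge's top is at this origin's height, 18 mm above the work surface.
- dock: Square aluminium box frame fixed on the ledge, 100 x 100 mm, 45 mm high, walls 4 mm; origin at the centre of its underside, z up. In its top lies a rigid, screwed-down 76 mm square steel plate, parallel to it, with a slot through the plate's middle, 44 mm along x and 12 mm along y.
- dock_top (a point): Middle of the top of the dock's frame, 45 mm above its underside, same axes. The slotted plate is NOT centred here: it is shifted by up to 8 mm either way along y (not along x), and its top is up to 2 mm above or below this point. Neither shift is reported; the gaps between plate and frame show it in images.
- dock_spring (a point): Point on the dock's axis, 34 mm above its underside: roughly where a 20 mm wide spring plunger waits centred below the slot, 11 mm under the plate's top. It pushes up with 6 N plus 0.4 N per mm. Plate 9 mm thick: the T-bar turns freely once its underside is 17 mm or more below the plate's top (4 mm lower than where it locks); at 21 mm the collar meets the plate.
- dock_groove (a point): Point on the dock's axis, 36 mm above its underside. Across the plate's underside, along y through the slot's middle, runs a groove 16 mm wide and 4 mm deep. The T-bar, turned 90 degrees from the slot, rises into it and is held there by the spring: its underside is then 13 mm below the plate's top and the collar 8 mm above the plate.
- shaker_a: Amber glass shaker with steel top, 48 mm across, 76 mm tall, loose; origin at its underside. Leave alone.
- shaker_b: Second amber glass shaker, the same. Leave alone.
- dish: White melamine dish, 110 mm across, 30 mm high, loose; origin at its underside. Leave alone.
- funnel: Aluminium funnel standing mouth down, 80 mm across, 75 mm tall, loose; origin at its underside. Leave alone.
Things that resemble listed ones, but are neither listed nor needed, are in the scene too. Of the things that look like the grinder, the largest one is meant.

How it is judged:
By the outcome, as a careful person would: the job done as asked, in the order asked, and still so for the second after the job is handed in, with the robot touching nothing.
It also fails if it takes over 64 s, if anything falls off the work surface, if the arm or the gripper's body presses on something with over 40 N, if the wrist force passes 120 N, or if a joint passes its speed limit or range.

## Robot

A 6-joint arm with a two-finger parallel gripper is mounted at the origin on the work surface. World frame = base frame: x ahead of the robot, y to its left, z up, the work surface at z = 0. Lengths are in m, angles in rad, forces in N, time in s.
With the tool pointing down it reaches from about 0.15 to 0.775 m from the base axis. Payload 6.1 kg.
Tool frame: the origin (TCP) lies on the front face of the gripper's body, between the roots of the fingers; the fingertips stand 73 mm ahead of it and the grasp point (between the pads) lies 54 mm ahead of it; z points along the fingers, y is the line along which they close (so a half turn about z gives the same grasp; the last joint's range is limited). The gripper opens to 85 mm and grips with 20 to 120 N. Pads are 22 mm wide; open, the fingers measure 114 mm over their backs; the gripper's body (76 mm by 85 mm) begins 54 mm behind the grasp point. The pads swing forward as they close: fully open they stand 13 mm farther back than shut.
Start: joints at [-1.231, 0.126, -0.04, 1.405, 0, 1.571], TCP at [0.175, -0.495, 0.304] pointing down, gripper open.
Joint ranges: [-2.72, 2.72], [-0.95, 1.95], [-1.27, 1.35], [-1.78, 2.02], [-1.46, 1.47], [-3.14, 3.14]. Speed limits (rad/s): [2.39, 2.39, 3.01, 3.14, 3.14, 3.14].

## Interface

Orientations are given as a unit quaternion [w, x, y, z].
In Python, from bench import telemetry, optics, robot, models gives the robot as it stands.
- The arm moves only by the tool send_rows, never from a script. Its argument "targets" is a list of rows, each a list of 5 numbers: the shift along the world's x, y, z in cm, then the turn about the world's z in rad, then the finger opening in cm, from 0 to 8.54. A call has exactly 5 rows; each row is the pose to reach, as a shift and turn from the pose commanded when the call began; what a row does not reach only later rows make up. A row lasts 1/10 s, in which the tool goes at most 50 mm and 8.59 degrees, less where a joint would pass 70% of its speed; a pose out of reach is approached as far as the arm can. A call with a gripper value outside its range is refused whole. The fingers move at their own pace and stop on an object; "force" is the grip in N (left out, the last holds). Time passes only in rows, so rows that repeat a pose let the fingers close, or fill a call up. It gives the time, the measured TCP pose, the force, the opening and the grip force at its end, in the units of the state.
- telemetry.state(): the state, without advancing time (a new reading comes with each control period).
- optics.snapshot(name): name is "side" or "top"; returns a dict with "image" (400x640x3 uint8, red, green, blue), "z_map" (400x640 float32, m along the optical axis (not along the pixel's ray), 0 where there is no reading), "camera_matrix" (3x3 intrinsics, pixels), "D" ([k1, k2, p1, p2, k3] as OpenCV has them; the pictures are not rectified), "view" (4x4, takes a point from world to camera coordinates). Camera axes: x right, y up, looking along -z (the intrinsics and any distortion apply to the point x, -y, -z); pixel columns grow to the right and rows downward; lengths in m; the calibration is good to about 2 mm. A picture is of the moment at which its call begins.
- robot.finish_job(): hands the job in; it is judged then, once.
Trained networks look in a picture, given as the dict that the camera call returned (one of the last four; its "shot" number tells which), for a name from the list of things; names that differ only in an ending like _2 or _b are one class to them, and where a whole thing is asked for, a point or a joint stands for the part that bears it (a point fixed in the world has none). Each returns a list of dicts, best first, with "p" (0 to 1); they miss things now and then, are a little off and sometimes report something else, mostly with a low value. They report only what shows in the picture. A call takes as long as a camera call. They do not tell look-alikes from the thing itself.
- models.find_in(picture, name): "position" ([column, row] as shares, 0 to 1, of the picture: columns of its width, rows of its height, amid what is visible of it).
- models.trace(picture, name): "mask" (400x640 bool, what is visible of it) and "position" ([column, row] as shares, 0 to 1, of the picture: columns of its width, rows of its height, amid what is visible of it).
- models.place_of(picture, name): "position" ([column, row] as shares, 0 to 1, of the picture: columns of its width, rows of its height: a listed point, or the origin of a listed thing).
The state is a dict: "time": time; "joints": joint angles; "joint_vel": joint speeds; "effort": joint torques, N m; "tool_pos": TCP position; "orientation": TCP orientation; "wrist_force": force on the tool from outside, world axes, zero at the start; "moment": the same for the moment, N m; "finger_gap": finger opening in m; "grip_force": force on a finger pad.
Only numpy, scipy, OpenCV 4.12 (cv2) and the standard library are available. Lean on these libraries where they do the work, as an engineer would, in place of code of your own. Each camera call takes 0.05 s, during which the arm holds its last target. There are 200 camera calls.

## Working session

There is one attempt and no reset: what is moved stays moved. The work goes in short steps, Python scripts to look and compute and a tool call to move; the robot and the scene stay as the last step left them, time stands still between calls to the robot, and variables do not carry over. Pictures are saved under pics/ and viewed, at most 10 in all, crops included, and the job is handed in when it is done.

Besides the shell and the picture viewer there is one more tool, called after "Request:" by a JSON object that holds its "api" and its "payload", one argument or row to a line. send_rows: Moves the arm, as the interface text tells. Its arguments: {"type":"object","properties":{"targets":{"type":"array"},"force":{"type":"number"}},"required":["targets"]}

```bash
mkdir -p pics
cat > h.py <<'E'
import numpy as np, cv2
from bench import telemetry, optics, robot, models
def ray(s,px):
    K=np.array(s["camera_matrix"],float);D=np.array(s["D"],float)
    n=cv2.undistortPoints(np.array(px,float).reshape(-1,1,2),K,D).reshape(-1,2)
    V=np.linalg.inv(np.array(s["view"],float))
    d=np.c_[n[:,0],-n[:,1],-np.ones(len(n))]
    return V[:3,3], d@V[:3,:3].T
def at_z(s,px,z):
    o,d=ray(s,px); z=np.atleast_1d(z); return o+d*((z-o[2])/d[:,2])[:,None]
def at_depth(s,px):
    px=np.array(px,float).reshape(-1,2); o,d=ray(s,px)
    z=s["z_map"][px[:,1].astype(int),px[:,0].astype(int)]; return o+d*z[:,None]
def proj(s,P):
    P=np.array(P,float).reshape(-1,3);V=np.array(s["view"],float)
    c=P@V[:3,:3].T+V[:3,3]; c=c*[1,-1,-1]
    return cv2.projectPoints(c,np.zeros(3),np.zeros(3),np.array(s["camera_matrix"],float),np.array(s["D"],float))[0].reshape(-1,2)
def save(s,n,crop=None,f=1):
    im=s["image"][:,:,::-1]
    if crop: x0,y0,x1,y1=crop; im=im[y0:y1,x0:x1]
    cv2.imwrite(f"pics/{n}.png",cv2.resize(im,None,fx=f,fy=f,interpolation=cv2.INTER_CUBIC))
E
python3 - <<'E'
from h import *
for c in("top","side"):
    s=optics.snapshot(c); save(s,c+"0")
    print(c,np.linalg.inv(s["view"])[:3,3].round(3))
    for n in("grinder","grinder_cap","stand","dock","dock_top"):
        for d in models.place_of(s,n)[:3]:
            p=np.array(d["position"])*[640,400]
            print(n,round(d["p"],2),p.round(1),at_depth(s,np.clip(p,0,[639,399]))[0].round(3))
E
```

```text
top [ 0.526 -0.006  1.457]
grinder 0.72 [261.1 144.6] [0.788 0.151 0.058]
grinder 0.71 [237.  143.5] [0.791 0.223 0.069]
grinder 0.7 [256.3 216.8] [0.568 0.162 0.121]
grinder_cap 0.64 [253.7 212.4] [0.581 0.169 0.122]
grinder_cap 0.44 [229.6 143.7] [0.791 0.244 0.073]
grinder_cap 0.44 [258.5 138.5] [0.803 0.157 0.078]
stand 0.56 [255.5 214.4] [0.575 0.164 0.119]
dock 0.94 [364.4 208.9] [ 0.585 -0.154  0.057]
dock_top 0.89 [370.5 211.1] [ 0.578 -0.171  0.064]
side [0.317 0.531 0.829]
grinder 0.85 [235.  228.2] [0.793 0.156 0.015]
grinder 0.78 [300.6 275.3] [0.556 0.196 0.052]
grinder_cap 0.8 [298.8 256.6] [0.563 0.19  0.121]
grinder_cap 0.76 [209.3 239.2] [0.789 0.243 0.075]
grinder_cap 0.51 [231.2 215.6] [0.791 0.159 0.074]
stand 0.29 [361.1 172.3] [ 0.585 -0.163  0.066]
dock 0.86 [359.9 186.5] [ 0.563 -0.113  0.065]
dock_top 0.76 [359.3 174.7] [ 0.586 -0.154  0.064]
dock_top 0.68 [299.2 271.9] [0.562 0.193 0.059]
```

View pics/top0.png

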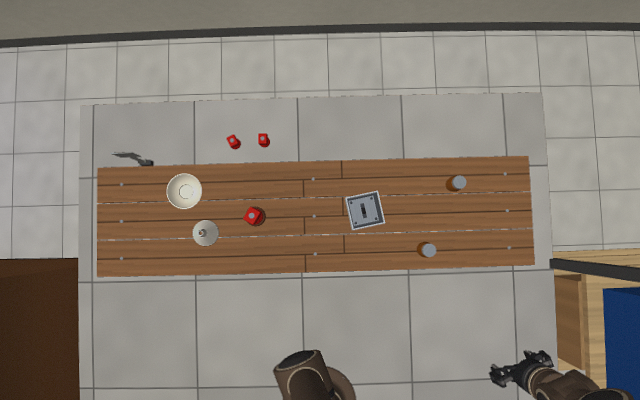

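View pics/side0.png

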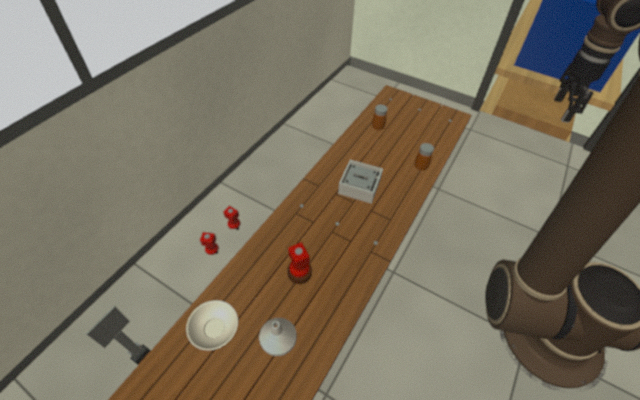

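Candidates for the grinder in the top view are (255,216), in the ring stand on the ledge, and two smaller red ones behind it at (233,142) and (264,140). The first fits because it is the largest, hangs in the stand, and its top is at 0.12 m as it must be. I'll confirm it in a crop and measure the cap and dock yaw.

Run:
```python
from h import *
T=optics.snapshot("top");S=optics.snapshot("side")
def big(s,c,sz):
    x,y=c; im=s["image"][y-sz:y+sz,x-sz:x+sz,::-1]; return cv2.resize(im,(380,380),interpolation=cv2.INTER_CUBIC)
im=np.vstack([np.hstack([big(T,(248,180),60)[:290],big(T,(365,210),28)[45:335]]),np.hstack([big(S,(299,262),36)[45:335],big(S,(361,180),30)[45:335]])])
cv2.imwrite("pics/crop1.png",im)
for nm,s in(("T",T),("S",S)):
    vv,uu=np.mgrid[0:400,0:640]; P=at_depth(s,np.c_[uu.ravel(),vv.ravel()]); I=s["image"].reshape(-1,3).astype(int)
    print(nm,"f",s["camera_matrix"][0][0])
    red=(I[:,0]>100)&(I[:,1]<90)&(I[:,2]<90)
    near=np.hypot(P[:,0]-.565,P[:,1]-.17)<.06
    m=near&(P[:,2]>.112)&(P[:,2]<.13); Q=P[m]
    r=cv2.minAreaRect(Q[:,:2].astype(np.float32)*1000); print("cap top",m.sum(),Q.mean(0).round(4),r)
    near=np.hypot(P[:,0]-.58,P[:,1]+.16)<.09
    m=near&(P[:,2]>.056)&(P[:,2]<.075);Q=P[m]
    r=cv2.minAreaRect(Q[:,:2].astype(np.float32)*1000); print("dock",m.sum(),Q.mean(0).round(4),r,np.percentile(Q[:,2],[5,50,95]).round(4))
```

```text
T f 468.12812348247564
cap top 192 [0.573  0.1765 0.1196] ((573.2862548828125, 176.77001953125), (36.312381744384766, 44.050018310546875), 57.79990768432617)
dock 797 [ 0.5813 -0.151   0.0644] ((582.1221923828125, -154.81871032714844), (100.2712173461914, 101.02180480957031), 10.47702693939209) [0.0588 0.0643 0.0696]
S f 369.7852458076332
cap top 300 [0.5705 0.1803 0.1205] ((571.78125, 178.00262451171875), (36.527000427246094, 44.33693313598633), 59.49076461791992)
dock 849 [ 0.5791 -0.1489  0.0646] ((580.5203247070312, -153.81149291992188), (100.39481353759766, 105.84869384765625), 10.799827575683594) [0.058  0.0653 0.0682]
```

View pics/crop1.png

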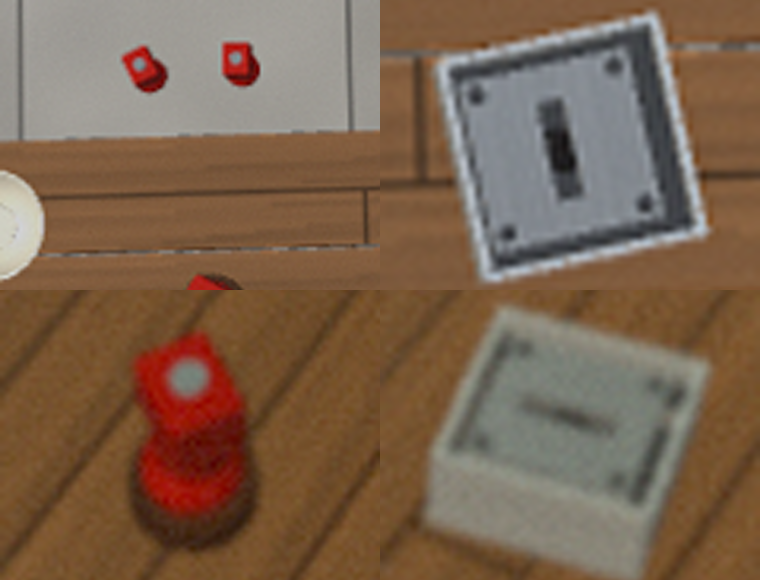

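The crop shows the grinder in the stand (lower left) as clearly the largest red one, with its grey button at side px (299,250). The slot (top px (364,209)) runs along dock x at about +0.19 rad, and the plate is shifted left (+y). Next I'll measure the slot and the tool yaw.

Run:
```python
from h import *
from scipy.spatial.transform import Rotation as R
st=telemetry.state(); w,x,y,z=st["orientation"]; M=R.from_quat([x,y,z,w]).as_matrix()
print("tool",np.array(st["tool_pos"]).round(4),"y axis",M[:,1].round(3),"x",M[:,0].round(3),"yawy",np.arctan2(M[1,1],M[0,1]).round(3),np.round(st["joints"],3),st["wrist_force"],st["finger_gap"])
for nm in("top","side"):
    s=optics.snapshot(nm); 
    yaw=.186;c=np.array([.5813,-.1545]);ux=np.array([np.cos(yaw),np.sin(yaw)]);uy=np.array([-ux[1],ux[0]])
    # rectified view at plate height, 0.5 mm grid, dock axes
    g=np.arange(-60,60.1,.5)/1000; X,Y=np.meshgrid(g,g,indexing='ij')
    P=np.c_[(c+X.reshape(-1,1)*ux+Y.reshape(-1,1)*uy),np.full(X.size,.063)]
    p=proj(s,P).astype(np.float32).reshape(*X.shape,2)
    I=cv2.remap(cv2.cvtColor(s["image"],cv2.COLOR_RGB2GRAY),p[...,0],p[...,1],cv2.INTER_CUBIC)
    sub=I[np.abs(g)<.012].mean(0) # across y through slot middle
    print(nm,"prof y",[(int(round(g[i]*1000)),int(sub[i])) for i in range(10,len(g)-10,4)])
    q=I[np.ix_(np.abs(g)<.03,np.abs(g)<.02)].astype(float); wgt=np.clip(np.percentile(q,60)-15-q,0,None)
    xx=X[np.ix_(np.abs(g)<.03,np.abs(g)<.02)];yy=Y[np.ix_(np.abs(g)<.03,np.abs(g)<.02)]
    cx,cy=(wgt*xx).sum()/wgt.sum(),(wgt*yy).sum()/wgt.sum()
    a=np.polyfit(xx.ravel(),yy.ravel(),1,w=wgt.ravel()**.5)
    print("slot dock xy",cx.round(4),cy.round(4),"world",(c+cx*ux+cy*uy).round(4),"angle",yaw+np.arctan(a[0]))
```

```text
tool [ 0.175  -0.495   0.3039] y axis [ 0.333 -0.943  0.   ] x [0.943 0.333 0.   ] yawy -1.231 [-1.231  0.126 -0.04   1.405  0.     1.571] [-0.19633842  0.52235366  0.21404897] 0.08512920781974047
top prof y [(-55, 93), (-53, 94), (-51, 131), (-49, 182), (-47, 166), (-45, 100), (-43, 63), (-41, 63), (-39, 67), (-37, 62), (-35, 73), (-33, 114), (-31, 141), (-29, 138), (-27, 134), (-25, 137), (-23, 135), (-21, 135), (-19, 135), (-17, 134), (-15, 134), (-13, 137), (-11, 139), (-9, 138), (-7, 136), (-5, 140), (-3, 139), (-1, 94), (1, 41), (3, 32), (5, 35), (7, 36), (9, 51), (11, 104), (13, 143), (15, 140), (17, 135), (19, 137), (21, 136), (23, 135), (25, 136), (27, 135), (29, 134), (31, 137), (33, 138), (35, 138), (37, 136), (39, 138), (41, 129), (43, 99), (45, 113), (47, 168), (49, 169), (51, 130), (53, 101), (55, 87)]
slot dock xy 0.0002 0.0048 world [ 0.5806 -0.1497] angle 0.18713735546355356
side prof y [(-55, 100), (-53, 110), (-51, 121), (-49, 131), (-47, 137), (-45, 140), (-43, 139), (-41, 137), (-39, 135), (-37, 131), (-35, 128), (-33, 126), (-31, 125), (-29, 124), (-27, 124), (-25, 123), (-23, 123), (-21, 123), (-19, 124), (-17, 123), (-15, 123), (-13, 124), (-11, 126), (-9, 125), (-7, 123), (-5, 120), (-3, 116), (-1, 109), (1, 98), (3, 86), (5, 78), (7, 78), (9, 87), (11, 100), (13, 111), (15, 119), (17, 123), (19, 124), (21, 123), (23, 123), (25, 124), (27, 124), (29, 125), (31, 125), (33, 126), (35, 125), (37, 123), (39, 121), (41, 120), (43, 123), (45, 129), (47, 136), (49, 142), (51, 143), (53, 140), (55, 136)]
slot dock xy -0.0008 0.0059 world [ 0.5794 -0.1489] angle 0.18413150326228758
```

Request:
{"api": "send_rows", "payload": {
  "targets": [
    [2.5,4.3,0,0,8.5],
    [5,8.6,0,0,8.5],
    [7.5,12.9,0,0,8.5],
    [10,17.2,0,0,8.5],
    [12.5,21.5,0,0,8.5]
  ],
  "force": 40
}}

```text
time: 1.3
tool_pos: [0.3004, -0.2783, 0.3041]
orientation: [0.0, 0.986, 0.169, 0.0]
wrist_force: [1.6, -0.6, 0.2]
finger_gap: 0.0849
grip_force: 0.0
```

```bash
python3 -c "
from h import *
print(np.round(telemetry.state()['joints'],3))"
```

```text
[-0.747 -0.093 -0.262  1.401  0.     2.055]
```

Request:
{"api": "send_rows", "payload": {
  "targets": [
    [2,3.6,0,0.149,8.5],
    [4,7.2,0,0.298,8.5],
    [6,10.8,0,0.447,8.5],
    [8,14.4,0,0.596,8.5],
    [10,18,0,0.745,8.5]
  ]
}}

```text
time: 1.8
tool_pos: [0.4004, -0.0983, 0.3042]
orientation: [0.0, 0.855, 0.519, 0.0]
wrist_force: [1.2, -0.8, 0.1]
finger_gap: 0.0851
grip_force: 0.0
```

Request:
{"api": "send_rows", "payload": {
  "targets": [
    [2,3.3,0,0.149,8.5],
    [4,6.6,0,0.298,8.5],
    [6,9.9,0,0.447,8.5],
    [8,13.2,0,0.596,8.5],
    [10,16.5,0,0.745,8.5]
  ]
}}

```text
time: 2.3
tool_pos: [0.5006, 0.0667, 0.304]
orientation: [0.0, 0.607, 0.794, 0.0]
wrist_force: [-0.5, -1.1, -0.1]
finger_gap: 0.0847
grip_force: 0.0
```

Request:
{"api": "send_rows", "payload": {
  "targets": [
    [1.8,2.8,-1,0.149,8.5],
    [3.6,5.6,-2,0.298,8.5],
    [5.4,8.4,-3,0.447,8.5],
    [7.2,11,-4,0.596,8.5],
    [7.2,11,-5,0.766,8.5]
  ]
}}

```text
time: 2.8
tool_pos: [0.5736, 0.178, 0.2524]
orientation: [-0.0, 0.275, 0.962, 0.0]
wrist_force: [0.4, -0.2, -0.4]
finger_gap: 0.0852
grip_force: 0.0
```

Run:
```python
from h import *
s=telemetry.state(); w,x,y,z=s["orientation"]; print(np.round(s["tool_pos"],4),"tool y yaw",np.arctan2(w*w-x*x+y*y-z*z,2*(x*y-w*z)),np.round(s["joints"],2))
s=optics.snapshot("side"); save(s,"side1",(220,160,380,320),4)
```

```text
[0.5736 0.178  0.2524] tool y yaw 1.014074378869552 [0.3  0.27 0.03 1.33 0.   0.86]
```

View pics/side1.png

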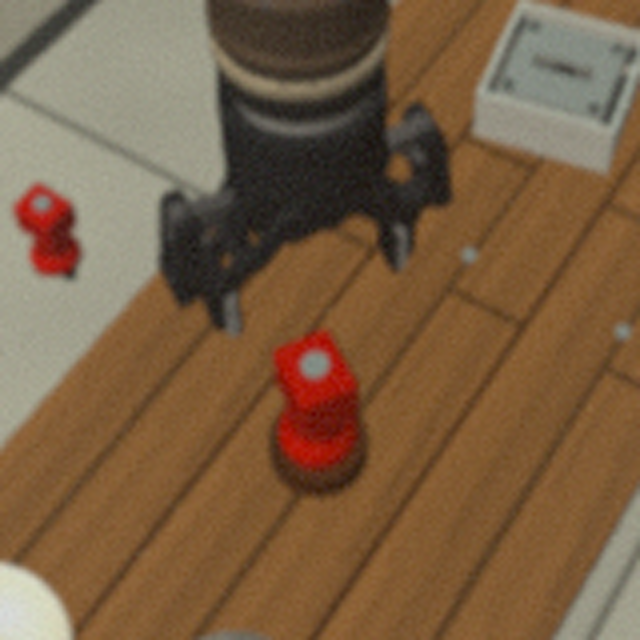

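The open fingers (crop px (230,320) and (400,260)) straddle the cap (315,370), with their line across its flats. I'll go down and grip.

Request:
{"api": "send_rows", "payload": {
  "targets": [
    [0,0,-3,0.01,8.5],
    [0,0,-6,0.01,8.5],
    [0,0,-8,0.01,8.5],
    [0,0,-9.8,0.01,8.5],
    [0,0,-9.8,0.01,6]
  ],
  "force": 35
}}

```text
time: 3.35
tool_pos: [0.5705, 0.1742, 0.1536]
orientation: [-0.002, 0.276, 0.961, -0.001]
wrist_force: [-0.4, 0.5, 0.8]
finger_gap: 0.0727
grip_force: 0.0
```

Request:
{"api": "send_rows", "payload": {
  "targets": [
    [0,0,0,0,4.5],
    [0,0,0,0,3.5],
    [0,0,0,0,3],
    [0,0,0,0,3],
    [0,0,0,0,3]
  ]
}}

```text
time: 3.85
tool_pos: [0.5729, 0.1754, 0.1576]
orientation: [0.001, 0.274, 0.962, 0.001]
wrist_force: [0.7, 0.4, 6.9]
finger_gap: 0.0355
grip_force: 42.1
```

Request:
{"api": "send_rows", "payload": {
  "targets": [
    [0,0,0.5,0,3],
    [0,0,1.5,0,3],
    [0,0,3,0,3],
    [0,0,5,0,3],
    [0,0,7,0,3]
  ]
}}

```text
time: 4.35
tool_pos: [0.5716, 0.1748, 0.2266]
orientation: [-0.001, 0.274, 0.962, -0.0]
wrist_force: [0.4, 0.3, -2.4]
finger_gap: 0.0357
grip_force: 42.1
```

Run:
```python
from h import *
st=telemetry.state(); print(np.round(st["tool_pos"],4),st["orientation"],np.round(st["wrist_force"],2),st["grip_force"],st["finger_gap"])
S=optics.snapshot("side");save(S,"side2",(220,160,380,320),4)
```

```text
[0.5716 0.1748 0.2266] [-5.28602204e-04  2.74438367e-01  9.61604442e-01 -4.47522670e-04] [ 0.39  0.27 -2.37] 42.08247363567352 0.035664841780391
```

View pics/side2.png

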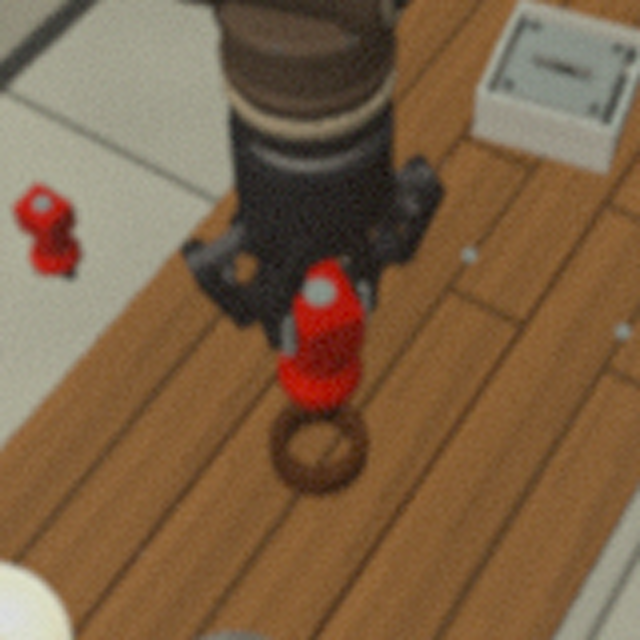

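The grinder is clear of the ring, with its button at crop px (320,290) and collar at (320,385). I'll check its tilt and offset in the grip using depth.

Run:
```python
from h import *
st=telemetry.state()
for nm in("side","top"):
    s=optics.snapshot(nm)
    vv,uu=np.mgrid[0:400,0:640]; P=at_depth(s,np.c_[uu.ravel(),vv.ravel()]); I=s["image"].reshape(-1,3).astype(int)
    red=(I[:,0]>90)&(I[:,1]<80)&(I[:,2]<80)
    m=red&(np.hypot(P[:,0]-.57,P[:,1]-.175)<.07)
    Q=P[m]
    print(nm,m.sum())
    for a in np.arange(.08,.21,.01):
        q=Q[(Q[:,2]>=a)&(Q[:,2]<a+.01)]
        if len(q)>3: print(a.round(3),len(q),q.mean(0).round(4),q.min(0).round(3),q.max(0).round(3))
    print("button",at_depth(s,[[300,232]])[0].round(4),"proj cap top exp",proj(s,[[.572,.176,.189],[.572,.176,.171],[.572,.176,.1]]).round(1))
```

```text
side 1389
0.11 17 [0.5622 0.1909 0.1183] [0.549 0.169 0.115] [0.593 0.2   0.12 ]
0.12 105 [0.5636 0.1876 0.1265] [0.548 0.16  0.12 ] [0.595 0.2   0.13 ]
0.13 75 [0.5652 0.1867 0.1336] [0.551 0.168 0.13 ] [0.588 0.196 0.14 ]
0.14 30 [0.5647 0.1865 0.1447] [0.555 0.174 0.14 ] [0.581 0.192 0.15 ]
0.16 34 [0.5564 0.189  0.1662] [0.545 0.172 0.162] [0.578 0.201 0.17 ]
0.17 50 [0.5572 0.1886 0.1748] [0.545 0.161 0.17 ] [0.59  0.202 0.18 ]
0.18 51 [0.5548 0.1878 0.1855] [0.544 0.164 0.18 ] [0.572 0.2   0.19 ]
0.19 186 [0.5637 0.178  0.1939] [0.544 0.152 0.19 ] [0.582 0.199 0.197]
button [0.5669 0.1763 0.1973] proj cap top exp [[298.1 233.1]
 [298.3 237.9]
 [299.1 255.2]]
top 1213
button [0.521  0.0412 0.0221] proj cap top exp [[247.8 214.7]
 [248.8 214.9]
 [252.3 215.7]]
```

Request:
{"api": "send_rows", "payload": {
  "targets": [
    [0.1,-3,0.7,0.07,3],
    [0.2,-7,1.4,0.21,3],
    [0.4,-11.5,2,0.35,3],
    [0.5,-16,2,0.49,3],
    [0.6,-20,2,0.6,3]
  ]
}}

```text
time: 5.0
tool_pos: [0.5773, -0.0269, 0.2446]
orientation: [-0.001, -0.025, 1.0, -0.0]
wrist_force: [0.4, 0.2, -1.8]
finger_gap: 0.0356
grip_force: 42.1
```

Request:
{"api": "send_rows", "payload": {
  "targets": [
    [0.1,-4,0,0.08,3],
    [0.2,-8,0,0.142,3],
    [0.2,-11,0,0.142,3],
    [0.2,-12.4,0,0.142,3],
    [0.2,-12.4,0,0.142,3]
  ]
}}

```text
time: 5.5
tool_pos: [0.5794, -0.1505, 0.2445]
orientation: [-0.001, -0.092, 0.996, 0.0]
wrist_force: [-0.0, 0.5, -2.7]
finger_gap: 0.0356
grip_force: 42.0
```

Request:
{"api": "send_rows", "payload": {
  "targets": [
    [0,0,0,0,3],
    [0,0,0,0,3],
    [0,0,0,0,3],
    [0,0,0,0,3],
    [0,0,0,0,3]
  ]
}}

```text
time: 6.0
tool_pos: [0.5801, -0.1483, 0.246]
orientation: [0.0, -0.093, 0.996, -0.0]
wrist_force: [0.0, 0.0, -2.4]
finger_gap: 0.0358
grip_force: 42.0
```

```bash
cat >> h.py <<'E'
def stat():
    s=telemetry.state(); w,x,y,z=s["orientation"]; ty=np.arctan2(w*w-x*x+y*y-z*z,2*(x*y-w*z))
    print(np.round(s["tool_pos"],4),"grinder yaw",round(ty-np.pi/2,4),"F",np.round(s["wrist_force"],2),"M",np.round(s["moment"],2),"grip",round(s["grip_force"],1),round(s["finger_gap"],4),"t",s["time"])
E
python3 - <<'E'
from h import *
stat()
for nm in("top","side"):
    s=optics.snapshot(nm)
    vv,uu=np.mgrid[0:400,0:640]; P=at_depth(s,np.c_[uu.ravel(),vv.ravel()]); I=s["image"].reshape(-1,3).astype(int)
    red=(I[:,0]>90)&(I[:,1]<80)&(I[:,2]<80)
    m=red&(np.hypot(P[:,0]-.58,P[:,1]+.149)<.07); Q=P[m]; print(nm,m.sum())
    for a in np.arange(.10,.23,.01):
        q=Q[(Q[:,2]>=a)&(Q[:,2]<a+.01)]
        if len(q)>3: print(a.round(3),len(q),q.mean(0).round(4),q.min(0).round(3),q.max(0).round(3))
save(s,"side3",(290,80,430,220),4)
E
```

```text
[ 0.5801 -0.1483  0.246 ] grinder yaw 0.1872 F [ 0.02  0.03 -2.39] M [0.01 0.03 0.04] grip 42.0 0.0358 t 6.0
top 1156
side 474
0.11 7 [ 0.5813 -0.143   0.115 ] [ 0.561 -0.151  0.112] [ 0.592 -0.14   0.118]
0.13 36 [ 0.5711 -0.1311  0.1366] [ 0.554 -0.153  0.132] [ 0.598 -0.124  0.14 ]
0.14 91 [ 0.5728 -0.136   0.1449] [ 0.553 -0.165  0.14 ] [ 0.599 -0.123  0.15 ]
0.15 31 [ 0.5732 -0.1367  0.1548] [ 0.56  -0.147  0.15 ] [ 0.59  -0.131  0.159]
0.16 18 [ 0.571  -0.1346  0.1638] [ 0.562 -0.141  0.16 ] [ 0.585 -0.13   0.168]
0.17 16 [ 0.5715 -0.13    0.1767] [ 0.555 -0.153  0.174] [ 0.592 -0.122  0.18 ]
0.18 33 [ 0.5687 -0.1324  0.1847] [ 0.553 -0.16   0.18 ] [ 0.594 -0.118  0.19 ]
0.19 29 [ 0.5646 -0.1355  0.1948] [ 0.553 -0.166  0.19 ] [ 0.594 -0.123  0.2  ]
0.2 59 [ 0.561  -0.1466  0.2069] [ 0.554 -0.171  0.2  ] [ 0.571 -0.127  0.21 ]
0.21 5 [ 0.5635 -0.154   0.2138] [ 0.561 -0.175  0.21 ] [ 0.569 -0.124  0.22 ]
```

View pics/side3.png

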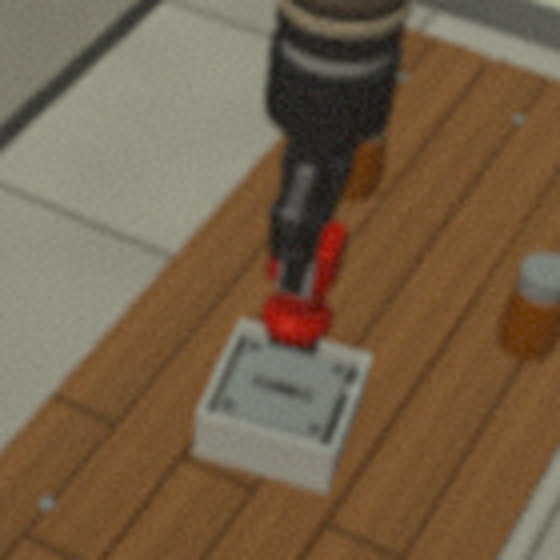

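The crop shows the grinder upright in the grip over the dock: foot at (290,345), slot at (283,385), dock below, nothing in the way. Going down to just above the plate, then slowly by feel.

Request:
{"api": "send_rows", "payload": {
  "targets": [
    [0,0,-1.2,0,3],
    [0,0,-2.4,0,3],
    [0,0,-3.4,0,3],
    [0,-0.05,-3.9,0,3],
    [0,-0.05,-3.9,0,3]
  ]
}}

```text
time: 6.6
tool_pos: [0.5794, -0.1494, 0.2054]
orientation: [-0.001, -0.093, 0.996, 0.0]
wrist_force: [-0.0, -1.0, -2.8]
finger_gap: 0.0358
grip_force: 42.1
```

Request:
{"api": "send_rows", "payload": {
  "targets": [
    [0,0,-0.15,0,3],
    [0,0,-0.3,0,3],
    [0,0,-0.45,0,3],
    [0,0,-0.6,0,3],
    [0,0,-0.7,0,3]
  ]
}}

```text
time: 7.1
tool_pos: [0.58, -0.1495, 0.1999]
orientation: [0.0, -0.093, 0.996, -0.0]
wrist_force: [0.6, 0.7, -1.8]
finger_gap: 0.0357
grip_force: 42.1
```

Request:
{"api": "send_rows", "payload": {
  "targets": [
    [0,0,-0.1,0,3],
    [0,0,-0.2,0,3],
    [0,0,-0.3,0,3],
    [0,0,-0.4,0,3],
    [0,0,-0.4,0,3]
  ]
}}

```text
time: 7.6
tool_pos: [0.5799, -0.1495, 0.1957]
orientation: [-0.0, -0.093, 0.996, 0.0]
wrist_force: [-0.4, 0.2, -2.7]
finger_gap: 0.0357
grip_force: 42.1
```

```bash
python3 -c "
from h import *
stat()"
```

```text
[ 0.5799 -0.1495  0.1957] grinder yaw 0.1862 F [-0.42  0.24 -2.7 ] M [-0.01  0.02  0.  ] grip 42.1 0.0357 t 7.6
```

Request:
{"api": "send_rows", "payload": {
  "targets": [
    [0,0,-0.1,0,3],
    [0,0,-0.2,0,3],
    [0,0,-0.3,0,3],
    [0,0,-0.4,0,3],
    [0,0,-0.4,0,3]
  ]
}}

```text
time: 8.1
tool_pos: [0.5799, -0.1494, 0.1917]
orientation: [-0.0, -0.093, 0.996, 0.0]
wrist_force: [0.5, -0.8, -2.4]
finger_gap: 0.0359
grip_force: 42.1
```

Request:
{"api": "send_rows", "payload": {
  "targets": [
    [0,0,-0.1,0,3],
    [0,0,-0.2,0,3],
    [0,0,-0.3,0,3],
    [0,0,-0.3,0,3],
    [0,0,-0.3,0,3]
  ]
}}

```text
time: 8.6
tool_pos: [0.5801, -0.1495, 0.1894]
orientation: [0.0, -0.093, 0.996, -0.0]
wrist_force: [-1.2, 1.1, 3.5]
finger_gap: 0.0356
grip_force: 42.9
```

Request:
{"api": "send_rows", "payload": {
  "targets": [
    [0,0,-0.05,0,3],
    [0,0,-0.1,0,3],
    [0,0,-0.1,0,3],
    [0,0,-0.1,0,3],
    [0,0,-0.1,0,3]
  ]
}}

```text
time: 9.1
tool_pos: [0.5801, -0.1495, 0.188]
orientation: [0.0, -0.093, 0.996, -0.0]
wrist_force: [-1.6, 0.6, 4.7]
finger_gap: 0.0355
grip_force: 43.0
```

```bash
python3 -c "
from h import *
stat()
s=optics.snapshot('side');save(s,'side4',(290,80,430,220),4)"
```

```text
[ 0.5801 -0.1495  0.188 ] grinder yaw 0.1862 F [-1.59  0.55  4.75] M [0.19 0.2  0.01] grip 43.0 0.0355 t 9.1
```

View pics/side4.png

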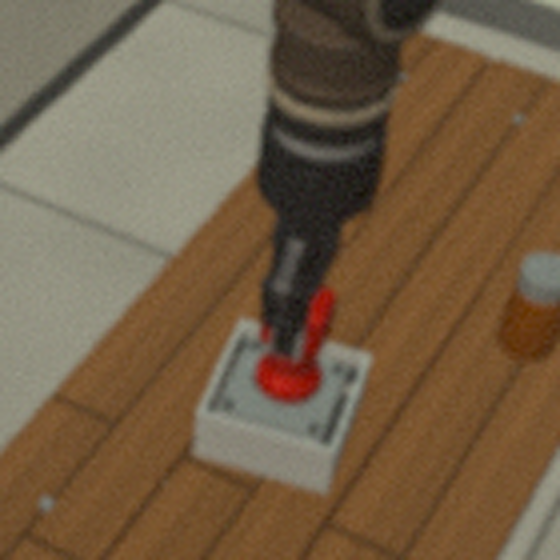

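The foot no longer shows and the collar (290,380) sits low over the plate. The force rises only about 1 N/mm, so the foot is through the slot and on the spring. Pressing on down.

Request:
{"api": "send_rows", "payload": {
  "targets": [
    [0,0,-0.1,0,3],
    [0,0,-0.2,0,3],
    [0,0,-0.3,0,3],
    [0,0,-0.3,0,3],
    [0,0,-0.3,0,3]
  ]
}}

```text
time: 9.65
tool_pos: [0.5801, -0.1495, 0.185]
orientation: [0.0, -0.093, 0.996, -0.0]
wrist_force: [-0.3, 0.1, 5.5]
finger_gap: 0.036
grip_force: 43.1
```

Request:
{"api": "send_rows", "payload": {
  "targets": [
    [0,0,-0.1,0,3],
    [0,0,-0.2,0,3],
    [0,0,-0.3,0,3],
    [0,0,-0.3,0,3],
    [0,0,-0.3,0,3]
  ]
}}

```text
time: 10.15
tool_pos: [0.5801, -0.1495, 0.1822]
orientation: [0.0, -0.093, 0.996, -0.0]
wrist_force: [-0.5, 0.6, 6.8]
finger_gap: 0.0357
grip_force: 43.2
```

```bash
python3 -c "
from h import *
stat()"
```

```text
[ 0.5801 -0.1495  0.1822] grinder yaw 0.1862 F [-0.46  0.63  6.84] M [ 0.22  0.26 -0.07] grip 43.2 0.0357 t 10.15
```

Request:
{"api": "send_rows", "payload": {
  "targets": [
    [0,0,0,-0.05,3],
    [0,0,0,-0.12,3],
    [0,0,0,-0.2,3],
    [0,0,0,-0.28,3],
    [0,0,0,-0.36,3]
  ]
}}

```text
time: 10.65
tool_pos: [0.5802, -0.1496, 0.1823]
orientation: [0.001, 0.088, 0.996, -0.0]
wrist_force: [-1.3, -0.5, 6.2]
finger_gap: 0.0357
grip_force: 43.1
```

```bash
python3 -c "
from h import *
stat()"
```

```text
[ 0.5802 -0.1496  0.1823] grinder yaw -0.1771 F [-1.3  -0.48  6.21] M [0.12 0.22 0.06] grip 43.1 0.0357 t 10.65
```

Turning freely (yaw moved 0.36 rad with negligible moment). Continuing to −1.57.

Request:
{"api": "send_rows", "payload": {
  "targets": [
    [0,0,0,-0.08,3],
    [0,0,0,-0.17,3],
    [0,0,0,-0.26,3],
    [0,0,0,-0.35,3],
    [0,0,0,-0.44,3]
  ]
}}

```text
time: 11.15
tool_pos: [0.5803, -0.1497, 0.1823]
orientation: [0.001, 0.304, 0.953, -0.0]
wrist_force: [0.1, 0.2, 6.4]
finger_gap: 0.0355
grip_force: 42.8
```

Request:
{"api": "send_rows", "payload": {
  "targets": [
    [0,0,0,-0.08,3],
    [0,0,0,-0.17,3],
    [0,0,0,-0.26,3],
    [0,0,0,-0.35,3],
    [0,0,0,-0.44,3]
  ]
}}

```text
time: 11.65
tool_pos: [0.5803, -0.1497, 0.1824]
orientation: [0.001, 0.504, 0.863, -0.0]
wrist_force: [-1.1, 0.7, 6.4]
finger_gap: 0.0354
grip_force: 42.7
```

Request:
{"api": "send_rows", "payload": {
  "targets": [
    [0,0,0,-0.09,3],
    [0,0,0,-0.18,3],
    [0,0,0,-0.26,3],
    [0,0,0,-0.33,3],
    [0,0,0,-0.33,3]
  ]
}}

```text
time: 12.15
tool_pos: [0.5802, -0.1497, 0.1823]
orientation: [0.001, 0.639, 0.77, -0.0]
wrist_force: [0.2, -0.5, 7.2]
finger_gap: 0.0356
grip_force: 42.6
```

```bash
python3 -c "
from h import *
stat()"
```

```text
[ 0.5802 -0.1497  0.1823] grinder yaw -1.3854 F [ 0.16 -0.53  7.23] M [-0.01  0.23  0.  ] grip 42.6 0.0356 t 12.15
```

Request:
{"api": "send_rows", "payload": {
  "targets": [
    [0,0,0.1,0,3],
    [0,0,0.2,0,3],
    [0,0,0.3,0,3],
    [0,0,0.4,0,3],
    [0,0,0.5,0,3]
  ]
}}

```text
time: 12.65
tool_pos: [0.5802, -0.1497, 0.1871]
orientation: [0.0, 0.638, 0.77, -0.0]
wrist_force: [-0.5, -0.9, 3.6]
finger_gap: 0.0358
grip_force: 42.5
```

Request:
{"api": "send_rows", "payload": {
  "targets": [
    [0,0,0.05,0,3],
    [0,0,0.1,0,3],
    [0,0,0.1,0,3],
    [0,0,0.1,0,3],
    [0,0,0.1,0,3]
  ]
}}

```text
time: 13.15
tool_pos: [0.5802, -0.1496, 0.1879]
orientation: [0.0, 0.638, 0.77, 0.0]
wrist_force: [1.6, -1.0, 4.9]
finger_gap: 0.0356
grip_force: 43.0
```

```bash
python3 -c "
from h import *
stat()"
```

```text
[ 0.5802 -0.1496  0.1879] grinder yaw -1.3839 F [ 1.58 -1.02  4.93] M [-0.21 -0.36  0.02] grip 43.0 0.0356 t 13.15
```

Request:
{"api": "send_rows", "payload": {
  "targets": [
    [0,0,0.05,0,3],
    [0,0,0.1,0,3],
    [0,0,0.1,0,3],
    [0,0,0.1,0,3],
    [0,0,0.1,0,3]
  ]
}}

```text
time: 13.65
tool_pos: [0.5801, -0.1495, 0.1888]
orientation: [0.0, 0.638, 0.77, 0.0]
wrist_force: [2.5, -1.1, 1.8]
finger_gap: 0.0355
grip_force: 43.4
```

```bash
python3 -c "
from h import *
stat()"
```

```text
[ 0.5801 -0.1495  0.1888] grinder yaw -1.3838 F [ 2.46 -1.12  1.84] M [-0.28 -0.76 -0.02] grip 43.4 0.0355 t 13.65
```

Request:
{"api": "send_rows", "payload": {
  "targets": [
    [0,0,0,0,3.8],
    [0,0,0,0,4.2],
    [0,0,0,0,5],
    [0,0,0,0,6.5],
    [0,0,0,0,8]
  ],
  "force": 20
}}

```text
time: 14.15
tool_pos: [0.5797, -0.1494, 0.1887]
orientation: [-0.0, 0.638, 0.77, -0.0]
wrist_force: [-0.4, 0.8, -0.3]
finger_gap: 0.0769
grip_force: 0.0
```

Request:
{"api": "send_rows", "payload": {
  "targets": [
    [0,0,0,0,8.5],
    [0,0,0,0,8.5],
    [0,0,1,0,8.5],
    [0,0,3,0,8.5],
    [0,0,6,0,8.5]
  ]
}}

```text
time: 14.65
tool_pos: [0.5793, -0.1493, 0.2487]
orientation: [-0.001, 0.638, 0.77, -0.001]
wrist_force: [0.5, 0.1, 1.2]
finger_gap: 0.085
grip_force: 0.0
```

Request:
{"api": "send_rows", "payload": {
  "targets": [
    [-1,0,4,0,8.5],
    [-4,0,8,0,8.5],
    [-8,0,10,0,8.5],
    [-12,0,11,0,8.5],
    [-16,0,11,0,8.5]
  ]
}}

```text
time: 15.15
tool_pos: [0.4189, -0.1494, 0.3616]
orientation: [0.002, 0.638, 0.77, 0.001]
wrist_force: [0.9, 0.2, 0.5]
finger_gap: 0.0851
grip_force: 0.0
```

Run:
```python
from h import *
stat()
s=optics.snapshot("side");T=optics.snapshot("top")
vv,uu=np.mgrid[0:400,0:640]; P=at_depth(s,np.c_[uu.ravel(),vv.ravel()])
m=(np.hypot(P[:,0]-.58,P[:,1]+.15)<.045)&(P[:,2]>.11)&(P[:,2]<.2); Q=P[m]; top=Q[:,2].max()
q=Q[Q[:,2]>top-.008]; print(len(Q),"top z",top,"n",len(q),q.mean(0).round(4),cv2.minAreaRect(q[:,:2].astype(np.float32)*1000))
b=lambda s,x0,y0,x1,y1:cv2.resize(s["image"][y0:y1,x0:x1,::-1],(390,390),interpolation=cv2.INTER_CUBIC)
cv2.imwrite("pics/fin.png",np.hstack([b(s,310,110,420,220),b(T,325,165,405,245)]))
```

```text
[ 0.4189 -0.1494  0.3616] grinder yaw -1.3834 F [0.9  0.21 0.55] M [-0.06  0.06 -0.01] grip 0.0 0.0851 t 15.15
269 top z 0.15544656553498304 n 151 [ 0.579  -0.1451  0.1517] ((580.058837890625, -147.23806762695312), (35.15769577026367, 44.75217819213867), 7.769233226776123)
```

View pics/fin.png

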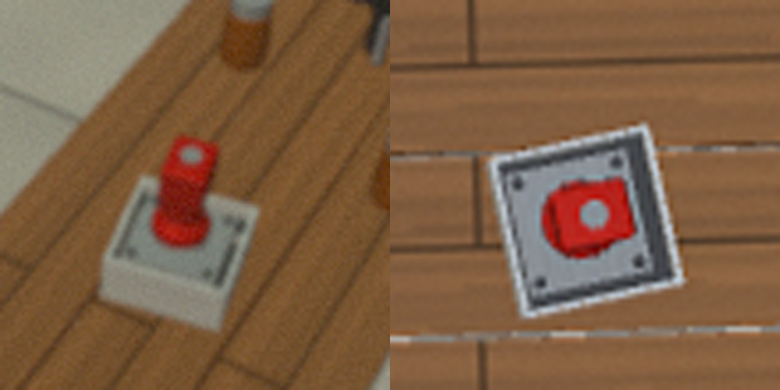

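The grinder stands upright in the dock, with its cap at left px (190,160) and right px (597,215). Its long side is across the slot, and its top is at about 0.151 m as expected when locked. Handing in.

```bash
python3 -c "
from h import *
print(robot.finish_job())"
```

```text
the job is handed in; nothing more can be done
None
```

The grinder is locked upright in the dock, a quarter turn from the slot. The gripper is clear of it, and the job was handed in at about 15 s with every wrist force I read at the dock under 10 N.

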